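Find the corner of the grinder rest that rocks and press its shim flat

TASK

The base plate of the grinder's tool rest rocks at one of its four corners. Press down on the corners one at a time with the fingertips until you find the one that gives, then press the upturned tongue of the shim under that corner down until it lies flat and stays flat. Leave the other three tongues standing, do not lift or shift the plate, leave everything else where it lies, and finish clear of it all.

Things in the scene. Friction and masses are not known exactly. Their poses are not given: they have to be found in the camera images.
- board: plywood packing board fixed to the bench, 220 x 340 mm, 12 mm thick, its centre 30 mm towards -y of the origin; origin on the bench under the centre of the plate; same axes as the plate (x away from the robot, y left, at small yaw)
- plate: grey steel base plate of a grinder tool rest, about 2.4 kg, lying loose on the packing, its top 40 mm above the bench: a 84 x 250 mm body (long along y) with four ears, and a clamp block, a bar and a small platform along its middle, at most 27 mm above the plate's top. Origin at the centre of the underside, z up. All plate pieces are 12 mm thick. It must not be shifted or lifted
- corner_1 (a point): on the top face of the robot-side right ear (corner) of the plate, over its support, 21 mm from the ear's outer edge; the ear is 54 mm (x) by 44 mm (y). Sound corners are rigid. The one slack corner (any of the four, not to be seen) sinks 4 mm under 4 to 7 N of push, stops there, and springs back level when let go
- corner_2 (a point): on the top face of the far-side right ear (corner) of the plate, over its support, 21 mm from the ear's outer edge; the ear is 54 mm (x) by 44 mm (y). Sound corners are rigid. The one slack corner (any of the four, not to be seen) sinks 4 mm under 4 to 7 N of push, stops there, and springs back level when let go
- corner_3 (a point): on the top face of the robot-side left ear (corner) of the plate, over its support, 21 mm from the ear's outer edge; the ear is 54 mm (x) by 44 mm (y). Sound corners are rigid. The one slack corner (any of the four, not to be seen) sinks 4 mm under 4 to 7 N of push, stops there, and springs back level when let go
- corner_4 (a point): on the top face of the far-side left ear (corner) of the plate, over its support, 21 mm from the ear's outer edge; the ear is 54 mm (x) by 44 mm (y). Sound corners are rigid. The one slack corner (any of the four, not to be seen) sinks 4 mm under 4 to 7 N of push, stops there, and springs back level when let go
- tongue_1 (a point): where to press the tongue of the shim under corner_1: on its raised upper face as it stands at the start, 9 mm short of its free end, 34 mm above the bench (point fixed to the board). Steel, 26 mm wide, it slopes up out of the ear's board -y side, 50 mm long. 10 to 14 N straight down here moves it 11 mm down to flat on its rest, upper face 23 mm above the bench; it stays there
- tongue_2 (a point): where to press the tongue of the shim under corner_2: on its raised upper face as it stands at the start, 9 mm short of its free end, 34 mm above the bench (point fixed to the board). Steel, 26 mm wide, it slopes up out of the ear's board -y side, 50 mm long. 10 to 14 N straight down here moves it 11 mm down to flat on its rest, upper face 23 mm above the bench; it stays there
- tongue_3 (a point): where to press the tongue of the shim under corner_3: on its raised upper face as it stands at the start, 9 mm short of its free end, 34 mm above the bench (point fixed to the board). Steel, 26 mm wide, it slopes up out of the ear's board -y side, 50 mm long. 10 to 14 N straight down here moves it 11 mm down to flat on its rest, upper face 23 mm above the bench; it stays there
- tongue_4 (a point): where to press the tongue of the shim under corner_4: on its raised upper face as it stands at the start, 9 mm short of its free end, 34 mm above the bench (point fixed to the board). Steel, 26 mm wide, it slopes up out of the ear's board -y side, 50 mm long. 10 to 14 N straight down here moves it 11 mm down to flat on its rest, upper face 23 mm above the bench; it stays there
- slack_shim (a joint): tilt of the shim under the slack corner (0 = tongue standing up as at the start, 0.27 rad = tongue pressed flat; pressing it raises the packing under its ear by 4 mm). Which corner it is at is not told
- tight_shim_1 (a joint): tilt of one of the three shims that already carry the plate (0 = tongue standing up as at the start, 0.27 rad = tongue pressed flat; pressing it raises the packing under its ear by 4 mm). Which corner it is at is not told
- tight_shim_2 (a joint): tilt of one of the three shims that already carry the plate (0 = tongue standing up as at the start, 0.27 rad = tongue pressed flat; pressing it raises the packing under its ear by 4 mm). Which corner it is at is not told
- tight_shim_3 (a joint): tilt of one of the three shims that already carry the plate (0 = tongue standing up as at the start, 0.27 rad = tongue pressed flat; pressing it raises the packing under its ear by 4 mm). Which corner it is at is not told
- nut: steel hex nut, 25 mm across, 12 mm high, lying on the plate; origin at its underside; leave alone
- stone: grey dressing stone 22 x 60 x 18 mm lying on the board between the two right-hand tongues; origin at its underside; leave alone
- wrench: wrench lying on the bench to the left; leave alone
- wheel: white grinding wheel, 100 mm across, 23 mm thick, lying flat on the bench to the right; leave alone
- gouge: turning gouge, wooden handle 29 mm thick and steel blade, 290 mm long, lying beyond the plate; leave alone
- paint_can: can 74 mm across, 100 mm tall, standing beyond the plate to the right; leave alone
- offcut: wood offcut 90 x 45 x 30 mm on the bench to the right; leave alone

How it is judged (in metres and radians):
On the way, in this order (a step that is already met when the one before it is completed fails the run):
1. the slack corner is pressed down by the fingers, so that the plate rocks (angle between plate's own z axis and vertical above 0.02 rad and contact force between the fingers and plate above 2 N and value of joint slack_shim below 0.1 rad), for 0.1 s.
2. the shim under the slack corner is pressed flat by the fingers (value of joint slack_shim above 0.235 rad and contact force between the fingers and slack_shim above 1 N), for 0.05 s.
At the end, for the whole second after the job is handed in: the slack corner's shim lies flat (tilt over 0.23 of 0.27 rad), the other three still stand up (under 0.06 rad), the plate lies level (within 0.012 rad) and at rest within 12 mm of where it was (value of joint slack_shim above 0.23 rad and value of joint each of tight_shim_1, tight_shim_2, tight_shim_3 below 0.06 rad and angle between plate's own z axis and vertical below 0.012 rad and distance of plate from where it was at the start of the episode below 0.012 m and linear speed of plate below 0.01 m/s); the robot touches nothing.
It fails at once if a shim of a sound corner is pressed down (over 0.1 rad) (value of joint any of tight_shim_1, tight_shim_2, tight_shim_3 above 0.1 rad).
It fails at once if the plate is lifted (over 10 mm) or tipped (over 0.1 rad) (height (world z) of plate above 0.038 m or angle between plate's own z axis and vertical above 0.1 rad).
It fails at once if the plate is shifted more than 20 mm (distance of plate from where it was at the start of the episode above 0.02 m).
It fails at once if a bystander is moved more than 30 mm (distance of any of nut, stone, wrench, wheel, gouge, paint_can, offcut from where it was at the start of the episode above 0.03 m).
It also fails if it takes over 45 s, if anything falls off the work surface, if the arm or the gripper's body presses on something with over 40 N, if the wrist force passes 120 N, or if a joint passes its speed limit or range.

ROBOT

A 6-joint arm with a two-finger parallel gripper is mounted at the origin on the work surface. World frame = base frame: x ahead of the robot, y to its left, z up, the work surface at z = 0. Lengths are in m, angles in degrees, forces in N, time in s.
With the tool pointing down it reaches from about 0.375 to 0.9 m from the base axis. Payload 3.1 kg.
Tool frame: the origin (TCP) lies on the centre line of the jaws, within the pads' length; the fingertips stand 25 mm ahead of it and the grasp point (between the pads) lies 6 mm ahead of it; z points along the fingers, y is the line along which they close (so a half turn about z gives the same grasp; the last joint's range is limited). The gripper opens to 87 mm and grips with 3 to 60 N. Pads are 19 mm wide; open, the fingers measure 117 mm over their backs; the gripper's body (75 mm by 190 mm) begins 51 mm behind the grasp point.
Start: joints at [59.502, 30.224, 82.088, -0, 67.689, -10.227], TCP at [0.216, 0.586, 0.248] pointing down, gripper open.
Joint ranges: [-176.69, 176.69], [-43.24, 126.21], [12.49, 139.97], [-82, 262], [0, 151.66], [-163.58, 163.58]. Speed limits (degrees/s): [159.86, 159.86, 180, 180, 180, 180].

INTERFACE

Orientations are given as a 3x3 rotation matrix whose columns are the frame's x, y, z axes.
In Python, from rig import bot, cams, models gives the robot as it stands. The module is installed in compiled form; this text tells all that it offers.
- The arm moves only by the shell command python3 -m handwheel 'ROWS' [OPENING]. ROWS is JSON, a list of rows, each a list of 6 numbers: the shift along the world's x, y, z each as a share of 1 m, from -1 to 1, then the turn, a rotation vector about the world's x, y, z each as a share of 2 rad, from -1 to 1. In form: [[dx, dy, dz, wx, wy, wz], ...]. A call has exactly 8 rows; each row is the pose to reach, as a shift and turn from the pose commanded when the call began; what a row does not reach only later rows make up. A row lasts 1/12 s, in which the tool goes at most 41.7 mm and 7.16 degrees, less where a joint would pass 70% of its speed; a pose out of reach is approached as far as the arm can. A call with a number of a shift or a turn outside -1 to 1 is refused whole. A call with a gripper value outside its range is refused whole. OPENING is the opening, from -1 (shut) to 1 (fully open), so that 0 is half open, set as the call begins (- or left out, the last holds). The fingers move at their own pace and stop on an object; the grip force is fixed at half the most. Time passes only in rows, so rows that repeat a pose let the fingers close, or fill a call up. It gives the time, the measured TCP pose, the force, the opening and the grip force at its end, in the units of the state.
- bot.read_state(): the state, without advancing time (a new reading comes with each control period).
- cams.capture(name): name is "scene" or "side" or "wrist"; returns (picture, depth): 384x512x3 uint8, blue, green, red; 384x512 float32, m along the optical axis (not along the pixel's ray), 0 where there is no reading.
- cams.calibration(name): a dict with "mtx" (3x3 intrinsics, pixels), "R" (3x3) and "t" (3): a world point X has camera coordinates R X + t; the wrist camera has in their place "tool_from_camera" (4x4, takes a point from camera to tool coordinates, whose origin is the TCP and whose axes are the flange's). Camera axes: x right, y down, z forward; pixel columns grow to the right and rows downward; lengths in m; the calibration is good to about 2 mm. The wrist camera is an equidistant fisheye: a pixel r from the principal point sees the ray r / f radians off the axis. A picture is of the moment at which its call begins: read the wrist's pose just before it. calibration takes no time and is no camera call.
- bot.hand_in(): hands the job in; it is judged then, once.
Trained networks look in the newest picture that a camera, given by its name, has taken for a name from the list of things; names that differ only in an ending like _2 or _b are one class to them, and where a whole thing is asked for, a point or a joint stands for the part that bears it (a point fixed in the world has none). Each returns a list of dicts, best first, with "conf" (0 to 1); they miss things now and then, are a little off and sometimes report something else, mostly with a low value. They report only what shows in the picture. A call takes as long as a camera call.
- models.spot_in(query, camera): "position" ([column, row] in pixels, amid what is visible of it).
- models.tip_of(query, camera): "position" ([column, row] in pixels: a listed point, or the origin of a listed thing).
The state is a dict: "time_s": time; "joint_positions": joint angles; "qvel": joint speeds; "tau": joint torques, N m; "position": TCP position; "tcp_rot": TCP orientation; "force": force on the tool from outside, world axes, zero at the start; "moment": the same for the moment, N m; "opening": opening from 0.0 (shut) to 1.0 (fully open); "grasp_force": force on a finger pad.
Only numpy, scipy, OpenCV 4.12 (cv2) and the standard library are available. Lean on these libraries where they do the work, as an engineer would, in place of code of your own. Each camera call takes 0.05 s, during which the arm holds its last target. There are 200 camera calls.

## Working session

There is one attempt and no reset: what is moved stays moved. The work goes in short steps, Python scripts to look and compute and a shell command to move; the robot and the scene stay as the last step left them, time stands still between calls to the robot, and variables do not carry over. Pictures are saved under pics/ and viewed, at most 10 in all, crops included, and the job is handed in when it is done.

```bash
mkdir -p pics; cat > h.py <<'E'
import numpy as np, cv2
from rig import bot, cams, models
def world(name,px,depth,z=None):
    c=cams.calibration(name); K=np.array(c["mtx"]);R=np.array(c["R"]);t=np.array(c["t"]).ravel()
    r=np.linalg.inv(K)@[px[0],px[1],1.]
    o=-R.T@t; d=R.T@r
    out=[]
    u,v=int(round(px[0])),int(round(px[1]))
    w=depth[max(0,v-1):v+2,max(0,u-1):u+2]; w=w[w>0]
    a=o+d*np.median(w) if len(w) else None
    b=o+d*(z-o[2])/d[2] if z is not None else None
    return a,b
E
python3 - <<'E'
from h import *
np.set_printoptions(precision=3,suppress=True)
for n in ["scene","side"]:
    im,d=cams.capture(n); cv2.imwrite(f"pics/{n}0.png",im)
    for q,z in [("corner_1",.04),("tongue_1",.034),("plate",.028),("nut",.04)]:
        for r in models.tip_of(q,n)[:6]:
            a,b=world(n,r["position"],d,z); print(n,q,round(r["conf"],2),np.round(r["position"]),a,b)
print(bot.read_state())
E
```

```text
scene corner_1 0.91 [232. 196.] [ 0.635 -0.082  0.04 ] [ 0.636 -0.082  0.04 ]
scene corner_1 0.67 [308. 191.] [0.462 0.071 0.04 ] [0.462 0.071 0.04 ]
scene corner_1 0.61 [266. 168.] [ 0.473 -0.093  0.04 ] [ 0.473 -0.093  0.04 ]
scene corner_1 0.56 [275. 218.] [0.614 0.069 0.041] [0.613 0.068 0.04 ]
scene tongue_1 0.91 [285. 182.] [ 0.475 -0.01   0.032] [ 0.477 -0.008  0.034]
scene tongue_1 0.86 [215. 182.] [ 0.607 -0.187  0.009] [ 0.625 -0.168  0.034]
scene tongue_1 0.65 [261. 210.] [0.615 0.014 0.031] [0.617 0.016 0.034]
scene tongue_1 0.61 [249. 160.] [ 0.476 -0.164  0.035] [ 0.476 -0.165  0.034]
scene plate 0.59 [264. 197.] [ 0.573 -0.01   0.039] [ 0.565 -0.017  0.028]
scene nut 0.52 [241. 184.] [ 0.581 -0.1    0.041] [ 0.58 -0.1   0.04]
scene nut 0.17 [270. 198.] [0.566 0.008 0.043] [0.564 0.007 0.04 ]
side corner_1 0.94 [233. 240.] [ 0.475 -0.097  0.04 ] [ 0.475 -0.098  0.04 ]
side corner_1 0.8 [262. 181.] [0.62  0.06  0.041] [0.62  0.061 0.04 ]
side corner_1 0.78 [291. 220.] [ 0.625 -0.098  0.04 ] [ 0.624 -0.098  0.04 ]
side corner_1 0.76 [210. 197.] [0.471 0.06  0.041] [0.472 
[... 282 characters left out ...]
  0.035] [ 0.481 -0.172  0.034]
side plate 0.82 [245. 213.] [ 0.527 -0.042  0.055] [ 0.535 -0.019  0.028]
side nut 0.55 [271. 227.] [ 0.566 -0.108  0.052] [ 0.571 -0.098  0.04 ]
{'time_s': 0.5, 'joint_positions': array([ 59.501,  30.224,  82.089,  -0.001,  67.691, -10.228]), 'qvel': array([-0.032, -0.073, -0.169, -0.015,  0.016,  0.046]), 'tau': array([ -0.001, -43.96 , -17.679,   0.063,   0.052,  -0.   ]), 'position': array([0.216, 0.586, 0.248]), 'tcp_rot': array([[-0.938,  0.346, -0.   ],
       [ 0.346,  0.938, -0.   ],
       [-0.   , -0.   , -1.   ]]), 'force': array([ 0.662, -0.13 ,  0.19 ]), 'moment': array([-0.021, -0.013,  0.06 ]), 'grasp_force': 0.0, 'opening': 0.9981714880895335}
```

View pics/scene0.png

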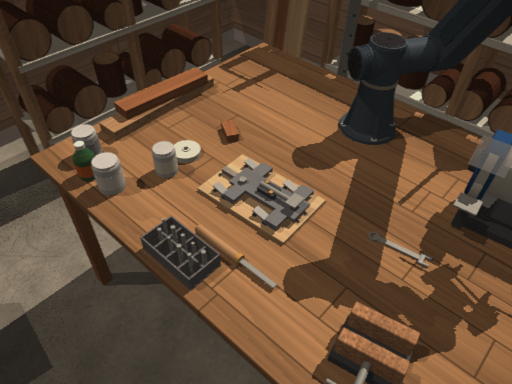

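View pics/side0.png

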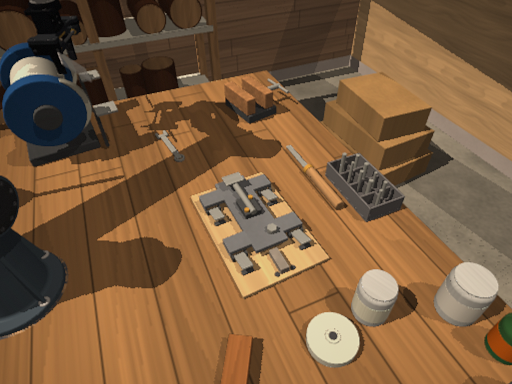

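The scene and side pictures agree. The plate is at (264,197) in scene and (245,213) in side, centred near (0.547,-0.015), with yaw about 2.5°. Next I move above it with the gripper shut.

```bash
python3 -m handwheel '[[0.01,-0.02,0,0,0,0.02],[0.03,-0.055,0,0,0,0.04],[0.05,-0.092,0,0,0,0.07],[0.07,-0.13,0,0,0,0.1],[0.09,-0.167,0,0,0,0.12],[0.11,-0.205,0,0,0,0.15],[0.13,-0.242,0,0,0,0.17],[0.15,-0.28,0,0,0,0.196]]' -1
python3 -m handwheel '[[0.02,-0.037,0,0,0,0],[0.04,-0.074,0,0,0,0],[0.06,-0.111,0,0,0,0],[0.08,-0.148,0,0,0,0],[0.1,-0.185,0,0,0,0],[0.12,-0.222,0,0,0,0],[0.14,-0.259,0,0,0,0],[0.158,-0.295,0,0,0,0]]'
python3 -m handwheel '[[0.01,-0.02,0,0,0,0],[0.02,-0.04,0,0,0,0],[0.022,-0.04,0,0,0,0],[0.022,-0.04,0,0,0,0],[0.022,-0.04,0,0,0,0],[0.022,-0.04,0,0,0,0],[0.022,-0.04,0,0,0,0],[0.022,-0.04,0,0,0,0]]'
cat >> h.py <<'E'
def wworld(px,z,st):
    c=cams.calibration("wrist");K=np.array(c["mtx"]);T=np.array(c["tool_from_camera"])
    v=np.array([(px[0]-K[0,2])/K[0,0],(px[1]-K[1,2])/K[1,1]]);th=np.hypot(*v)
    ray=np.r_[np.sin(th)*v/max(th,1e-9),np.cos(th)]
    R=np.array(st["tcp_rot"]);o=R@T[:3,3]+st["position"];d=R@T[:3,:3]@ray
    return o+d*(z-o[2])/d[2]
E
python3 - <<'E'
from h import *
np.set_printoptions(precision=4,suppress=True)
st=bot.read_state(); im,d=cams.capture("wrist"); cv2.imwrite("pics/w0.png",im)
print(st["position"],st["tcp_rot"][:,1],st["force"],st["opening"],st["time_s"])
for q,z in [("corner_1",.04),("tongue_1",.034),("nut",.04),("stone",.012),("plate",.028),("paint_can",.05)]:
    for r in models.tip_of(q,"wrist")[:5]: print(q,round(r["conf"],2),np.round(r["position"]),wworld(r["position"],z,st))
E
```

```text
time_s: 1.17
position: [0.3648, 0.3091, 0.2479]
tcp_rot: [[-0.999, -0.041, 0.001], [-0.041, 0.999, 0.0], [-0.001, 0.0, -1.0]]
force: [1.2, -0.2, 0.8]
opening: 0.481
grasp_force: 0.0
time_s: 1.83
position: [0.5225, 0.0148, 0.2479]
tcp_rot: [[-0.999, -0.038, 0.001], [-0.038, 0.999, 0.0], [-0.001, 0.0, -1.0]]
force: [1.1, 0.8, -0.3]
opening: 0.01
grasp_force: 0.0
time_s: 2.5
position: [0.543, -0.0219, 0.2477]
tcp_rot: [[-0.999, -0.04, -0.0], [-0.04, 0.999, 0.0], [0.0, 0.0, -1.0]]
force: [-0.8, -0.4, -0.2]
opening: 0.004
grasp_force: 0.0
[ 0.543  -0.0219  0.2477] [-0.0398  0.9992  0.0002] [-0.7782 -0.3612 -0.2266] 0.003824239364188541 2.5
corner_1 0.87 [194. 110.] [ 0.4724 -0.0983  0.04  ]
corner_1 0.81 [324. 233.] [0.6195 0.0661 0.04  ]
corner_1 0.73 [329. 113.] [0.4702 0.0585 0.04  ]
corner_1 0.67 [157. 231.] [ 0.6274 -0.1496  0.04  ]
tongue_1 0.88 [142. 117.] [ 0.4806 -0.1665  0.034 ]
tongue_1 0.8 [274. 108.] [ 0.4683 -0.0057  0.034 ]
tongue_1 0.76 [275. 232.] [0.6234 0.0035 0.034 ]
tongue_1 0.6 [155. 229.] [ 0.6271 -0.155   0.034 ]
nut 0.61 [189. 188.] [ 0.5666 -0.1041  0.04  ]
stone 0.98 [142. 177.] [ 0.5626 -0.1771  0.012 ]
stone 0.48 [273. 107.] [ 0.4668 -0.0054  0.012 ]
stone 0.18 [329. 116.] [0.4728 0.0655 0.012 ]
plate 0.66 [260. 170.] [ 0.544  -0.0193  0.028 ]
plate 0.61 [48. 61.] [ 0.3932 -0.3246  0.028 ]
plate 0.5 [272. 232.] [0.6254 0.0009 0.028 ]
paint_can 0.43 [ 62. 235.] [ 0.6435 -0.3021  0.05  ]
paint_can 0.3 [273. 110.] [ 0.4701 -0.0075  0.05  ]
paint_can 0.19 [262. 167.] [ 0.5356 -0.017   0.05  ]
```

View pics/w0.png

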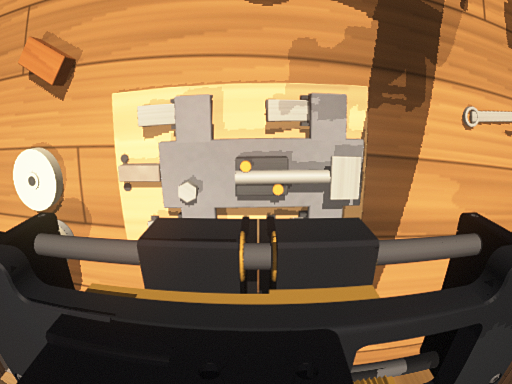

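The wrist view shows near ears 1 and 3 at (194,110) and (329,113), with their tongues at (157,115) and (288,110). The far ears are hidden by the gripper. Positions agree to about 5 mm, so I go to corner 1 and press gently.

```bash
python3 -m handwheel '[[-0.02,-0.02,-0.02,0,0,0],[-0.04,-0.04,-0.04,0,0,0],[-0.06,-0.06,-0.06,0,0,0],[-0.07,-0.074,-0.09,0,0,0],[-0.07,-0.074,-0.12,0,0,0],[-0.07,-0.074,-0.15,0,0,0],[-0.07,-0.074,-0.17,0,0,0],[-0.07,-0.074,-0.178,0,0,0]]'
python3 -m handwheel '[[0,0,-0.001,0,0,0],[0,0,-0.002,0,0,0],[0,0,-0.003,0,0,0],[0,0,-0.004,0,0,0],[0,0,-0.005,0,0,0],[0,0,-0.006,0,0,0],[0,0,-0.007,0,0,0],[0,0,-0.007,0,0,0]]'
```

```text
time_s: 3.52
position: [0.4722, -0.0969, 0.0671]
tcp_rot: [[-0.999, -0.037, -0.004], [-0.037, 0.999, 0.002], [0.004, 0.002, -1.0]]
force: [-0.0, 0.4, 0.5]
opening: 0.006
grasp_force: 0.0
time_s: 4.18
position: [0.4744, -0.0973, 0.0652]
tcp_rot: [[-0.999, -0.039, 0.003], [-0.039, 0.999, -0.001], [-0.003, -0.002, -1.0]]
force: [-2.1, 0.7, 18.9]
opening: 0.004
grasp_force: 9.1
```

Corner 1 is rigid: 19 N without sinking. On to corner 3.

```bash
python3 -m handwheel '[[0,0,0.02,0,0,0],[0,0.02,0.03,0,0,0],[-0.002,0.055,0.03,0,0,0],[-0.004,0.09,0.03,0,0,0],[-0.005,0.125,0.03,0,0,0],[-0.005,0.15,0.03,0,0,0],[-0.005,0.159,0.02,0,0,0],[-0.005,0.159,0.007,0,0,0]]'
python3 -m handwheel '[[0,0,-0.001,0,0,0],[0,0,-0.002,0,0,0],[0,0,-0.003,0,0,0],[0,0,-0.004,0,0,0],[0,0,-0.005,0,0,0],[0,0,-0.006,0,0,0],[0,0,-0.007,0,0,0],[0,0,-0.007,0,0,0]]'
```

```text
time_s: 4.85
position: [0.4693, 0.0639, 0.0703]
tcp_rot: [[-0.999, -0.042, 0.004], [-0.042, 0.999, -0.0], [-0.004, -0.0, -1.0]]
force: [-0.2, 0.1, -0.2]
opening: 0.009
grasp_force: 0.0
time_s: 5.52
position: [0.469, 0.0612, 0.065]
tcp_rot: [[-0.999, -0.038, 0.002], [-0.038, 0.999, -0.001], [-0.002, -0.001, -1.0]]
force: [-2.9, -1.3, 22.2]
opening: 0.005
grasp_force: 10.9
```

Corner 3 is rigid too. On to corner 4.

```bash
python3 -m handwheel '[[0,0,0.03,0,0,0],[0,0,0.055,0,0,0],[0.035,0,0.06,0,0,0],[0.07,0,0.06,0,0,0],[0.105,0,0.06,0,0,0],[0.135,0.002,0.06,0,0,0],[0.15,0.003,0.04,0,0,0],[0.15,0.003,0.015,0,0,0]]'
python3 -m handwheel '[[0,0,-0.007,0,0,0],[0,0,-0.009,0,0,0],[0,0,-0.010,0,0,0],[0,0,-0.011,0,0,0],[0,0,-0.012,0,0,0],[0,0,-0.013,0,0,0],[0,0,-0.014,0,0,0],[0,0,-0.015,0,0,0]]'
```

```text
time_s: 6.18
position: [0.6259, 0.0638, 0.08]
tcp_rot: [[-0.999, -0.037, 0.014], [-0.037, 0.999, -0.001], [-0.014, -0.001, -1.0]]
force: [0.1, -0.2, 0.2]
opening: 0.005
grasp_force: 0.0
time_s: 6.85
position: [0.6191, 0.0649, 0.0637]
tcp_rot: [[-0.999, -0.038, 0.002], [-0.038, 0.999, -0.0], [-0.002, -0.0, -1.0]]
force: [-0.9, 0.5, 4.5]
opening: 0.005
grasp_force: 2.4
```

```bash
python3 -m handwheel '[[0,0,-0.001,0,0,0],[0,0,-0.002,0,0,0],[0,0,-0.003,0,0,0],[0,0,-0.004,0,0,0],[0,0,-0.004,0,0,0],[0,0,-0.004,0,0,0],[0,0,-0.004,0,0,0],[0,0,-0.004,0,0,0]]'
```

```text
time_s: 7.52
position: [0.6193, 0.0651, 0.0614]
tcp_rot: [[-0.999, -0.038, 0.002], [-0.038, 0.999, -0.0], [-0.002, -0.0, -1.0]]
force: [-3.4, 0.1, 16.3]
opening: 0.007
grasp_force: 7.8
```

Corner 4 sank about 4 mm and then stopped with 16 N, so it is the slack one. Now tongue 4, at about (0.621,-0.001), pressed from slightly on the ear side.

```bash
python3 -m handwheel '[[0,0,0.01,0,0,0],[0,0,0.028,0,0,0],[0.001,-0.02,0.028,0,0,0],[0.002,-0.045,0.028,0,0,0],[0.003,-0.056,0.028,0,0,0],[0.003,-0.056,0.018,0,0,0],[0.003,-0.056,0.011,0,0,0],[0.003,-0.056,0.008,0,0,0]]'
python3 -m handwheel '[[0,0,-0.003,0,0,0],[0,0,-0.006,0,0,0],[0,0,-0.008,0,0,0],[0,0,-0.010,0,0,0],[0,0,-0.012,0,0,0],[0,0,-0.014,0,0,0],[0,0,-0.016,0,0,0],[0,0,-0.017,0,0,0]]'
```

```text
time_s: 8.18
position: [0.62, 0.0098, 0.0645]
tcp_rot: [[-0.999, -0.038, -0.004], [-0.038, 0.999, 0.001], [0.004, 0.001, -1.0]]
force: [0.3, 0.0, -0.6]
opening: 0.002
grasp_force: 0.0
time_s: 8.85
position: [0.6213, 0.0082, 0.051]
tcp_rot: [[-0.999, -0.04, -0.001], [-0.04, 0.999, -0.002], [0.001, -0.002, -1.0]]
force: [-4.3, -3.7, 10.2]
opening: 0.007
grasp_force: 5.1
```

```bash
python3 -m handwheel '[[0,0,-0.001,0,0,0],[0,0,-0.002,0,0,0],[0,0,-0.003,0,0,0],[0,0,-0.004,0,0,0],[0,0,-0.005,0,0,0],[0,0,-0.005,0,0,0],[0,0,-0.005,0,0,0],[0,0,-0.005,0,0,0]]'
```

```text
time_s: 9.52
position: [0.6214, 0.008, 0.0482]
tcp_rot: [[-0.999, -0.04, 0.0], [-0.04, 0.999, -0.003], [0.0, -0.003, -1.0]]
force: [-6.8, -4.8, 21.8]
opening: 0.007
grasp_force: 10.8
```

The tip is at 23 mm with force rising, so the tongue is flat. A little more press, then lift clear and move back for a view.

```bash
python3 -m handwheel '[[0,0,-0.001,0,0,0],[0,0,-0.002,0,0,0],[0,0,-0.002,0,0,0],[0,0,-0.002,0,0,0],[0,0,-0.002,0,0,0],[0,0,-0.002,0,0,0],[0,0,-0.002,0,0,0],[0,0,-0.002,0,0,0]]'
python3 -m handwheel '[[0,0,0.01,0,0,0],[0,0,0.03,0,0,0],[0,0,0.06,0,0,0],[0,0,0.09,0,0,0],[0,0,0.12,0,0,0],[0,0,0.15,0,0,0],[0,0,0.18,0,0,0],[0,0,0.2,0,0,0]]'
python3 -m handwheel '[[0,0.03,0,0,0,0],[0,0.06,0,0,0,0],[0,0.1,0,0,0,0],[0,0.14,0,0,0,0],[0,0.18,0,0,0,0],[0,0.21,0,0,0,0],[0,0.23,0,0,0,0],[0,0.23,0,0,0,0]]'
python3 - <<'E'
from h import *
im,d=cams.capture("scene"); im2,d2=cams.capture("side")
a=cv2.resize(im[140:250,190:340],(600,440),interpolation=2);b=cv2.resize(im2[160:300,180:340],(500,440),interpolation=2)
cv2.imwrite("pics/s1.png",b); cv2.imwrite("pics/a1.png",a)
for n,dd in (("scene",d),("side",d2)):
  for q,z in [("tongue_1",.03),("corner_1",.04)]:
    for r in models.tip_of(q,n)[:5]: print(n,q,round(r["conf"],2),np.round(r["position"]),*[np.round(x,3) for x in world(n,r["position"],dd,z)])
E
```

```text
time_s: 10.18
position: [0.6215, 0.008, 0.0481]
tcp_rot: [[-0.999, -0.041, 0.001], [-0.041, 0.999, -0.003], [-0.0, -0.003, -1.0]]
force: [-9.6, -3.9, 31.4]
opening: 0.011
grasp_force: 16.1
time_s: 10.85
position: [0.6225, 0.0095, 0.2458]
tcp_rot: [[-0.999, -0.039, 0.004], [-0.039, 0.999, -0.001], [-0.004, -0.001, -1.0]]
force: [1.0, -0.4, 0.1]
opening: 0.004
grasp_force: 0.0
time_s: 11.52
position: [0.6205, 0.2443, 0.2422]
tcp_rot: [[-0.999, -0.044, 0.0], [-0.044, 0.999, 0.002], [-0.0, 0.002, -1.0]]
force: [-0.8, 0.5, 0.3]
opening: 0.004
grasp_force: 0.0
scene tongue_1 0.92 [286. 183.] [ 0.477 -0.004  0.036] [ 0.472 -0.007  0.03 ]
scene tongue_1 0.86 [213. 182.] [ 0.615 -0.19   0.012] [ 0.627 -0.176  0.03 ]
scene tongue_1 0.73 [250. 157.] [ 0.43  -0.199 -0.002] [ 0.458 -0.174  0.03 ]
scene tongue_1 0.58 [257. 210.] [ 0.615 -0.     0.023] [0.62  0.004 0.03 ]
scene corner_1 0.85 [231. 193.] [ 0.629 -0.093  0.041] [ 0.628 -0.094  0.04 ]
scene corner_1 0.83 [264. 168.] [ 0.475 -0.097  0.04 ] [ 0.475 -0.097  0.04 ]
scene corner_1 0.79 [274. 220.] [0.622 0.071 0.038] [0.623 0.072 0.04 ]
scene corner_1 0.64 [306. 192.] [0.469 0.067 0.04 ] [0.469 0.067 0.04 ]
scene corner_1 0.45 [252. 158.] [ 0.431 -0.188  0.001] [ 0.465 -0.157  0.04 ]
side tongue_1 0.84 [217. 217.] [ 0.466 -0.01   0.036] [ 0.467 -0.004  0.03 ]
side tongue_1 0.77 [246. 264.] [ 0.479 -0.167  0.035] [ 0.48  -0.164  0.03 ]
side tongue_1 0.77 [274. 197.] [0.628 0.006 0.023] [ 0.625 -0.     0.03 ]
side tongue_1 0.65 [302. 240.] [ 0.622 -0.158  0.037] [ 0.625 -0.154  0.03 ]
side corner_1 0.96 [262. 179.] [0.621 0.068 0.04 ] [0.621 0.068 0.04 ]
side corner_1 0.75 [234. 244.] [ 0.473 -0.108  0.041] [ 0.473 -0.107  0.04 ]
side corner_1 0.73 [211. 196.] [0.474 0.061 0.039] [0.473 0.06  0.04 ]
side corner_1 0.57 [290. 221.] [ 0.623 -0.099  0.039] [ 0.622 -0.1    0.04 ]
```

View pics/s1.png

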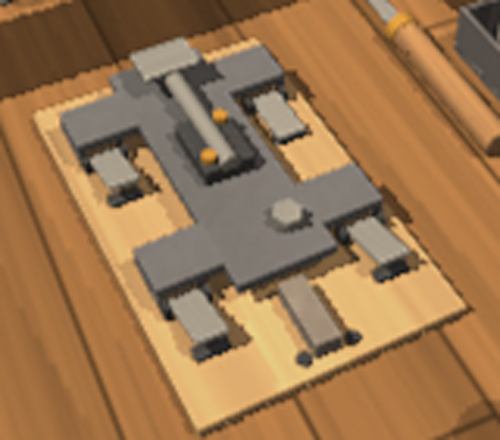

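The crop shows tongue 4 flat at (280,115), at 23 mm by depth. The other three, at (115,175), (200,320) and (378,243), still stand at 35–37 mm. The plate is level and unmoved.

```bash
python3 -c "
from rig import bot
print(bot.hand_in())"
```

```text
the job is handed in; nothing more can be done
None
```

The far-left corner (corner_4) was the slack one; I pressed its shim tongue flat, left the other three tongues standing and the plate level and in place, and handed the job in with the arm clear (no verdict was returned).

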